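# Find the weak card clip on a stores rail

### The job

One of the three spring clips on the card rail has gone weak. Tug the cards one at a time, gently and straight out of the front of the rail, to find the clip that lets go easily; leave the cards in the sound clips where they are, do not drag those out. Stand the weak clip's card upright in the slot of the red repair stand, all the way down without forcing it, let go, and leave the other things on the table alone.

Things in the scene. Friction and masses are not known exactly. Their poses are not given: they have to be found in the camera images.
- rail: Olive steel card rail, fixed. Base plate 10 thick, x = -85 to +40, 310 along y; origin on the table under the middle clip, z up, -x is the front where the cards stick out. A card stands on the plate (card origin at x = -35, z = 10, axes as the rail's) and is free after sliding 35 straight along -x. Exactly one clip is weak.
- clip_right (a point): Spring clip at rail y = -100. Steel, 40 long (x), 60 high; point: 35 above the table, mid-jaws. Fixed jaw on the +y side of the card, sprung jaw on the -y side (reaching 43 out). All look alike, hold by friction: a weak one lets its card slide at a steady pull of 2 to 6 N, a sound one only above 10 N; a side load on the card shifts this; a pull of 7 to 8 N tells them apart.
- clip_mid (a point): Spring clip at rail y = 0; the same in all else as clip_right.
- clip_left (a point): Spring clip at rail y = +100; the same in all else as clip_right.
- card_yellow: Upright yellow plastic stock card, 100 long (x), 5 thick (y), 70 high, 60 g. Origin: middle of lower edge; z up, +x into the clip. Black grip block at its front end: centred at x = -36, 28 long, 12 thick, 25 to 70 above the lower edge; pinch it from above across y. At the start its rear 35 (x = 15 to 50) is in one of the three clips, any of them.
- card_blue: Upright blue plastic stock card, 100 long (x), 5 thick (y), 70 high, 60 g. Origin: middle of lower edge; z up, +x into the clip. Black grip block at its front end: centred at x = -36, 28 long, 12 thick, 25 to 70 above the lower edge; pinch it from above across y. At the start its rear 35 (x = 15 to 50) is in one of the three clips, any of them.
- card_green: Upright green plastic stock card, 100 long (x), 5 thick (y), 70 high, 60 g. Origin: middle of lower edge; z up, +x into the clip. Black grip block at its front end: centred at x = -36, 28 long, 12 thick, 25 to 70 above the lower edge; pinch it from above across y. At the start its rear 35 (x = 15 to 50) is in one of the three clips, any of them.
- stand: Red repair stand, fixed: 110 (x) by 49 (y), 30 high, origin under its centre. One upright slot along x over y = 0, open at both ends: 8 wide up to 21 above the table, then flared to 26, floor 6 above the table. The card stands on that floor (card origin 6 above the table), its x along the stand's x, either way round, its middle within 30 of the stand's.
- bottle: Blue bottle, 68 across, 190 high, origin under its centre. Bystander.
- carton: Cardboard carton 110 x 90 x 70 high, origin under its centre. Bystander.
- bearing: Steel bearing ring lying flat, 72 across, 22 high, origin under its centre. Bystander.

How it is judged:
By the outcome, as a careful person would: the job done as asked, in the order asked, and still so for the second after the job is handed in, with the robot touching nothing.
It also fails if it takes over 61 s, if anything falls off the work surface, if the arm or the gripper's body presses on something with over 40 N, if the wrist force passes 120 N, or if a joint passes its speed limit or range.

### The arm

A 7-joint arm with a two-finger parallel gripper is mounted at the origin on the work surface. World frame = base frame: x ahead of the robot, y to its left, z up, the work surface at z = 0. Lengths are in m, angles in rad, forces in N, time in s.
With the tool pointing down it reaches from about 0.425 to 0.925 m from the base axis. Payload 6.8 kg.
Tool frame: the origin (TCP) lies at the very end of the fingers, on their centre line; the grasp point (between the pads) lies 19 mm behind it; y points along the fingers, x is the direction in which the jaws open and shut, and the axes are right-handed (so a half turn about y gives the same grasp; the last joint's range is limited). The gripper opens to 85 mm and grips with 20 to 120 N. Pads are 22 mm wide; open, the fingers measure 114 mm over their backs; the gripper's body (76 mm by 85 mm) begins 54 mm behind the grasp point. The pads swing forward as they close: fully open they stand 13 mm farther back than shut.
Start: joints at [1, 0.477, 0.022, 1.555, -0.011, 1.109, -0.083], TCP at [0.301, -0.604, 0.231] pointing down, gripper open.
Joint ranges: [-2.96, 2.96], [-0.34, 2.1], [-1.41, 1.46], [0.24, 2.44], [-1.37, 4.51], [0.17, 1.92], [-2.96, 2.96]. Speed limits (rad/s): [2.39, 2.39, 3.14, 3.14, 3.14, 3.14, 3.14].

### API

Orientations are given as a unit quaternion [w, x, y, z].
In Python, from station import bot, optics gives the robot as it stands. The module is installed in compiled form; this text tells all that it offers.
- The arm moves only by the shell command python3 -m handwheel 'ROWS' [FORCE]. ROWS is text: rows parted by semicolons, each of 5 numbers parted by spaces: the opening, from -1 (shut) to 1 (fully open), then the shift along the tool's x, y, z in m, then the turn about the tool's y in degrees. A call has exactly 10 rows; each row shifts and turns the commanded pose from where the row before left it, along the tool's axes as they then stand; what a row does not reach is not made up. A row lasts 1/12 s, in which the tool goes at most 41.7 mm and 7.16 degrees, less where a joint would pass 70% of its speed; a pose out of reach is approached as far as the arm can. A call with a gripper value outside its range is refused whole. The fingers move at their own pace and stop on an object; FORCE is the grip in N (left out, the last holds). Time passes only in rows, so rows that do not move let the fingers close, or fill a call up. It gives the time, the measured TCP pose, the force and the opening at its end, in the units of the state.
- bot.get_obs(): the state, without advancing time (a new reading comes with each control period).
- optics.read_camera(name): name is "side" or "top"; returns a dict with "frame" (420x560x3 uint8, red, green, blue), "depth" (420x560 float32, m along the optical axis (not along the pixel's ray), 0 where there is no reading), "mtx" (3x3 intrinsics, pixels), "k1" (the pictures are not rectified: a ray, as slopes to the right and down, at radius r is drawn at 1 + k1 r^2 times it, then the intrinsics apply), "rvec" (rotation vector, rad) and "tvec" (3), from world to camera coordinates, as OpenCV has them. Camera axes: x right, y down, z forward; pixel columns grow to the right and rows downward; lengths in m; the calibration is good to about 2 mm. A picture is of the moment at which its call begins.
- bot.hand_in(): hands the job in, once; it reports no verdict.
The state is a dict: "t": time; "q": joint angles; "joint_vel": joint speeds; "joint_torque": joint torques, N m; "eef_pos": TCP position; "tool_rot": TCP orientation; "contact_force": force on the tool from outside, world axes, zero at the start; "torque": the same for the moment, N m; "gripper_width": opening from 0.0 (shut) to 1.0 (fully open).
Only numpy, scipy, OpenCV 4.12 (cv2) and the standard library are available. Lean on these libraries where they do the work, as an engineer would, in place of code of your own. Each camera call takes 0.05 s, during which the arm holds its last target. There are 200 camera calls.

## Working session

There is one attempt and no reset: what is moved stays moved. The work goes in short steps, Python scripts to look and compute and a shell command to move; the robot and the scene stay as the last step left them, time stands still between calls to the robot, and variables do not carry over. Pictures are saved under pics/ and viewed, and the job is handed in when it is done.

```bash
mkdir -p pics; cat > h.py <<'E'
import numpy as np, cv2
from station import bot, optics
from scipy.spatial.transform import Rotation as R
def cam(n,save=None):
    c=optics.read_camera(n)
    if save: cv2.imwrite(f'pics/{save}.png',c['frame'][:,:,::-1])
    return c
def cloud(c):
    K=c['mtx'];h,w=c['depth'].shape
    v,u=np.mgrid[:h,:w]
    pts=np.stack([u,v],-1).reshape(-1,1,2).astype(np.float64)
    s=cv2.undistortPoints(pts,K,np.array([c['k1'],0,0,0.])).reshape(h,w,2)
    d=c['depth']
    P=np.dstack([s*d[...,None],d])
    M=cv2.Rodrigues(np.array(c['rvec'],float))[0]
    W=(P-np.array(c['tvec']).reshape(3))@M
    W[d==0]=np.nan
    return W
def st():
    o=bot.get_obs()
    print('t',round(o['t'],2),'p',np.round(o['eef_pos'],4),'q',np.round(o['tool_rot'],4),'F',np.round(o['contact_force'],2),'w',np.round(o['gripper_width'],3))
    w,x,y,z=o['tool_rot'];print(np.round(R.from_quat([x,y,z,w]).as_matrix(),4).tolist()); print('j',np.round(o['q'],3))
    return o
E
python3 - <<'E'
from h import *
st()
for n in('top','side'):
    c=cam(n,n+'0'); W=cloud(c); np.save(n+'.npy',W); print(n,c['mtx'].tolist(),c['k1'],c['rvec'],c['tvec'])
    f=c['frame'];hsv=cv2.cvtColor(f,cv2.COLOR_RGB2HSV)
    for nm,lo,hi in (('red',0,6),('yel',22,34),('grn',45,85),('blu',95,130)):
        m=(hsv[...,0]>=lo)&(hsv[...,0]<=hi)&(hsv[...,1]>110)&(hsv[...,2]>50)&np.isfinite(W[...,0])
        if m.sum()<10: continue
        k,l,s,ce=cv2.connectedComponentsWithStats(m.astype(np.uint8))
        for i in range(1,k):
            if s[i,4]>40:
                p=W[l==i];print(nm,s[i].tolist(),np.round(np.percentile(p,[2,50,98],axis=0),3).tolist())
E
```

```text
t 0.0 p [ 0.3011 -0.6035  0.2303] q [ 0.6017 -0.601   0.3726 -0.3714] F [-0.16 -1.06 -0.55] w 1.0
[[0.4465, -0.0009, 0.8948], [-0.8948, 0.0016, 0.4465], [-0.0018, -1.0, -0.0001]]
j [ 1.     0.478  0.022  1.556 -0.012  1.109 -0.083]
top [[427.46906880082395, 0.0, 280.51590074756274], [0.0, 427.46906880082395, 209.32115611794256], [0.0, 0.0, 1.0]] -0.12187215831130396 [ 2.15251263 -2.09638377  0.20432849] [-0.05100079  0.58492235  0.93416183]
red [110, 233, 30, 47, 997] [[0.418, 0.306, 0.005], [0.469, 0.336, 0.026], [0.52, 0.358, 0.032]]
yel [217, 181, 13, 32, 105] [[0.572, 0.087, 0.008], [0.604, 0.097, 0.079], [0.642, 0.116, 0.082]]
grn [261, 192, 10, 31, 63] [[0.552, -0.01, 0.008], [0.577, -0.0, 0.079], [0.618, 0.008, 0.083]]
blu [379, 141, 30, 29, 548] [[0.679, -0.312, 0.101], [0.697, -0.277, 0.129], [0.731, -0.257, 0.161]]
blu [304, 203, 9, 31, 61] [[0.529, -0.107, 0.027], [0.556, -0.098, 0.079], [0.595, -0.09, 0.083]]
side [[428.56485469172634, 0.0, 287.7695938838931], [0.0, 428.56485469172634, 214.20911948326784], [0.0, 0.0, 1.0]] -0.035732993974702455 [ 0.37123604 -2.65754675  1
[... 536 characters left out ...]
9]]
yel [240, 247, 16, 18, 43] [[0.66, 0.068, 0.029], [0.667, 0.105, 0.031], [0.674, 0.132, 0.034]]
grn [280, 215, 37, 35, 388] [[0.524, -0.076, 0.009], [0.57, 0.002, 0.039], [0.617, 0.013, 0.08]]
blu [384, 81, 36, 44, 1057] [[0.326, -1.543, -0.208], [0.394, -1.345, -0.102], [0.476, -1.327, -0.082]]
blu [420, 92, 40, 40, 1318] [[0.119, -1.571, -0.231], [0.203, -1.327, -0.148], [0.29, -1.305, -0.139]]
blu [268, 131, 22, 29, 453] [[0.678, -0.294, 0.094], [0.703, -0.271, 0.124], [0.732, -0.255, 0.17]]
blu [270, 176, 21, 9, 114] [[0.678, -0.289, 0.003], [0.7, -0.261, 0.014], [0.733, -0.254, 0.027]]
blu [299, 196, 34, 31, 360] [[0.504, -0.107, 0.012], [0.547, -0.095, 0.04], [0.594, -0.085, 0.08]]
```

View pics/top0.png

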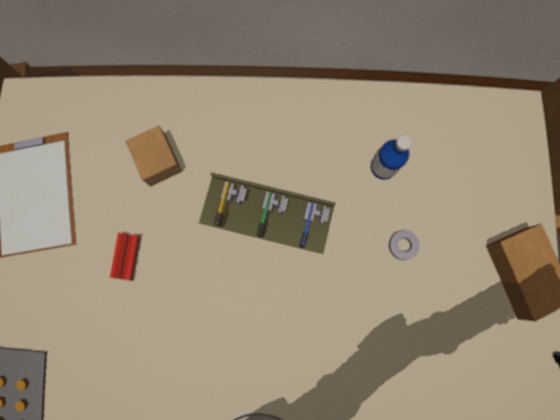

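View pics/side0.png

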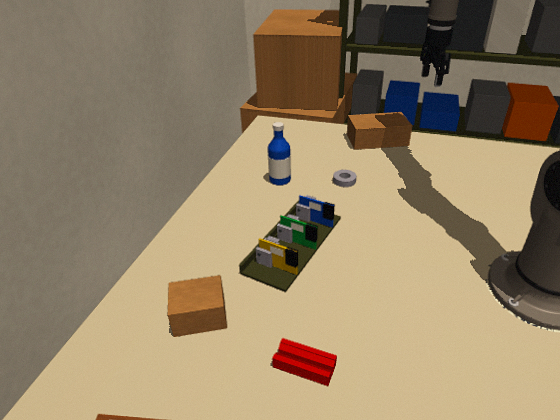

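The top view shows yellow (222,203), green (264,214) and blue (308,224) on the rail, left to right, and the red stand at (124,256). The way between them is clear. Next I'll get exact axes.

```bash
python3 - <<'E'
from h import *
for n in('top','side'):
    W=np.load(n+'.npy'); f=cv2.imread(f'pics/{n}0.png');hsv=cv2.cvtColor(f,cv2.COLOR_BGR2HSV)
    H,S,V=[hsv[...,i].astype(int) for i in range(3)]
    x,y,z=W[...,0],W[...,1],W[...,2]
    reg=(x>.45)&(x<.75)&(y>-.2)&(y<.2)
    m=reg&(z>.006)&(z<.0145)&(x<.69)
    r=cv2.minAreaRect(W[m][:,:2].astype(np.float32)*1000);print(n,'plate',np.round(np.array(r[0]),1),np.round(r[1],1),round(r[2],2),m.sum())
    m=reg&(z>.074)&(z<.088)
    k,l,s,ce=cv2.connectedComponentsWithStats(m.astype(np.uint8))
    for i in range(1,k):
        if s[i,4]<25: continue
        p=W[l==i]; c=p.mean(0); u=np.linalg.svd(p[:,:2]-c[:2])[2][0]; u*=np.sign(u[0]); t=(p[:,:2]-c[:2])@u
        print(' card top',s[i,4],np.round(c*1000,1),'ang',round(np.degrees(np.arctan2(u[1],u[0])),2),'ends',np.round(c[:2]*1000+u*np.percentile(t,1)*1000,1),np.round(c[:2]*1000+u*np.percentile(t,99)*1000,1))
        b=p[(V[l==i]<60)]
        if len(b)>5:print('   dark block',len(b),np.round(b.mean(0)*1000,1))
    m=(((H<8)|(H>172))&(S>110)&(V>40))&(x>.38)&(x<.56)&(y>.27)&(y<.4)
    p=W[m];print(' stand z hist',np.histogram(p[:,2],bins=np.arange(0,.04,.004))[0])
    q=p[p[:,2]>.024][:,:2]
    r=cv2.minAreaRect(q.astype(np.float32)*1000);print(' stand',np.round(r[0],1),np.round(r[1],1),round(r[2],2))
    lo=p[(p[:,2]<.022)&(p[:,2]>.003)]
    c=lo.mean(0);print(' low mean',np.round(c*1000,1),len(lo))
    R_=f[slice(*((225,290) if n=='top' else (330,395))),slice(*((100,150) if n=='top' else (262,345)))]
    a=cv2.resize(R_,None,fx=5,fy=5,interpolation=cv2.INTER_CUBIC)
    b=f[slice(*((165,260) if n=='top' else (185,295))),slice(*((190,345) if n=='top' else (230,350)))]
    b=cv2.resize(b,None,fx=5,fy=5,interpolation=cv2.INTER_CUBIC)
    cv2.imwrite(f'pics/{n}_st.png',a);cv2.imwrite(f'pics/{n}_rl.png',b)
E
```

```text
top plate [557.5   9.7] [341.9 214.7] 87.15 4501
 card top 151 [584.6 100.5  79.2] ang -12.59 ends [545.2 109.3] [640.8  87.9]
   dark block 13 [556.8 102.   78.3]
 card top 141 [562.2   2.9  79.3] ang -12.56 ends [523.2  11.6] [618.8  -9.7]
   dark block 52 [535.    7.9  79.1]
 card top 142 [540.  -94.3  79.3] ang -12.52 ends [501.5 -85.8] [ 597.3 -107.1]
   dark block 8 [516.2 -88.8  78.6]
 stand z hist [ 11  55  45  45  71 162 259 347  29]
 stand [469.5 333.1] [ 51.  108.5] 83.91
 low mean [470.1 329.7  14.2] 282
side plate [ 5.815e+02 -3.000e-01] [311.2 124.3] 76.69 1729
 card top 117 [543.4 -94.4  78.1] ang -13.4 ends [501.9 -84.5] [ 596.3 -107. ]
   dark block 37 [514.4 -86.7  78.2]
 card top 132 [563.5   3.7  78. ] ang -13.34 ends [523.6  13.1] [618.4  -9.4]
   dark block 58 [540.    9.4  78. ]
 card top 156 [585.6 100.7  77.9] ang -12.92 ends [545. 110.] [641.7  87.8]
   dark block 52 [557.  108.1  77.9]
 stand z hist [ 33  87 123 155 157 266 360 674  35]
 stand [467.8 332.9] [ 51.8 110.1] 84.16
 low mean [464.7 343.9  14.2] 650
```

View pics/top_rl.png

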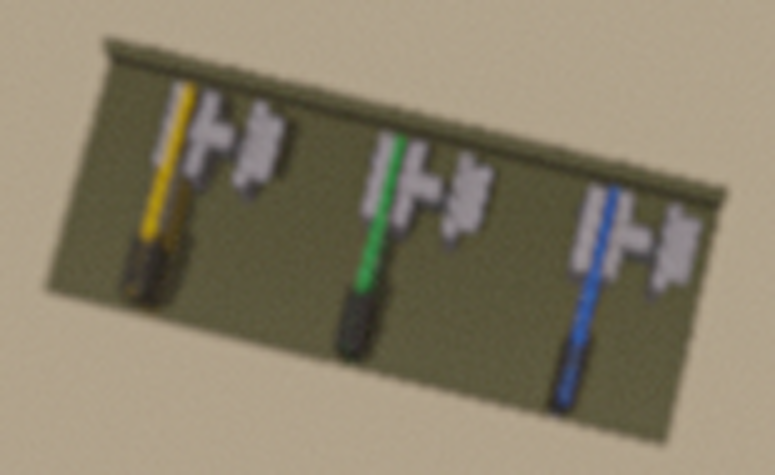

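View pics/top_st.png

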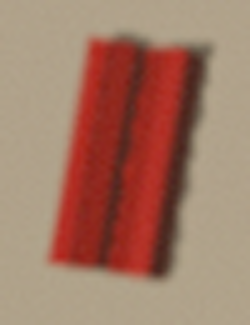

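```bash
python3 -m handwheel '0.4 -0.02 0 0 6.53;0.4 0 0 0 6.53;0.4 0 0 0 6.53;0.4 0 0 0 6.53;0.4 0 0 0 6.53;0.4 0 0 0 6.53;0.4 -0.03 0 0.005 0;0.4 -0.03 0 0.005 0;0.4 -0.03 0 0.005 0;0.4 -0.03 0 0.005 0' 20
python3 -m handwheel '0.4 -0.03 0 0.005 0;0.4 -0.03 0 0.005 0;0.4 -0.03 0 0.005 0;0.4 -0.03 0 0.005 0;0.4 -0.03 0 0.005 0;0.4 -0.03 0 0.005 0;0.4 -0.03 0 0.005 0;0.4 -0.03 0 0.005 0;0.4 0 0 0 0;0.4 0 0 0 0'
cat >> h.py <<'E'
U=np.array([np.cos(np.radians(-12.7)),np.sin(np.radians(-12.7)),0])
G=dict(blue=[.5141,-.0882,.043],green=[.5359,.0095,.043],yellow=[.5581,.1066,.043])
def to(g):
    o=st();w,x,y,z=o['tool_rot'];M=R.from_quat([x,y,z,w]).as_matrix()
    print('shift needed in tool axes mm',np.round(M.T@(np.array(g)-o['eef_pos'])*1000,1),'yaw of tool z',round(np.degrees(np.arctan2(M[1,2],M[0,2])),2))
    print('F in tool',np.round(M.T@o['contact_force'],2),'tq',np.round(M.T@o['torque'],2))
E
python3 -c "
from h import *
to(G['blue'])"
```

```text
t: 0.93
eef_pos: [0.3384, -0.4719, 0.2308]
tool_rot: [0.442, -0.442, 0.552, -0.552]
contact_force: [0.7, -0.3, 0.2]
gripper_width: 0.699
t: 1.77
eef_pos: [0.4305, -0.2462, 0.2311]
tool_rot: [0.443, -0.443, 0.551, -0.551]
contact_force: [-0.3, -0.2, 0.5]
gripper_width: 0.697
t 1.77 p [ 0.4305 -0.2462  0.2311] q [ 0.443  -0.4429  0.5514 -0.551 ] F [-0.33 -0.19  0.49] w 0.697
[[-0.2152, -0.0003, 0.9766], [-0.9766, 0.0005, -0.2152], [-0.0004, -1.0, -0.0004]]
j [ 0.403  0.184 -0.01   1.974  0.002  0.985 -1.396]
shift needed in tool axes mm [-172.2  188.2   47.7] yaw of tool z -12.43
F in tool [ 0.26 -0.49 -0.28] tq [-0.03 -0.    0.  ]
```

```bash
python3 -m handwheel '0.2 -0.0287 0.015 0.008 0.3;0.2 -0.0287 0.015 0.008 0;0.2 -0.0287 0.015 0.008 0;0.2 -0.0287 0.015 0.008 0;0.2 -0.0287 0.015 0.008 0;0.2 -0.0287 0.015 0.0077 0;0.2 0 0 0 0;0.2 0 0 0 0;0.2 0 0 0 0;0.2 0 0 0 0'
python3 - <<'E'
from h import *
to(G['blue'])
c=cam('side','s1');f=c['frame'][150:310,200:380,::-1];cv2.imwrite('pics/s1c.png',cv2.resize(f,None,fx=4,fy=3.7))
E
```

```text
t: 2.6
eef_pos: [0.5145, -0.093, 0.1416]
tool_rot: [-0.439, 0.44, -0.554, 0.554]
contact_force: [1.1, 0.6, 0.1]
gripper_width: 0.597
t 2.6 p [ 0.5145 -0.093   0.1416] q [-0.4394  0.4397 -0.5536  0.5542] F [1.06 0.59 0.14] w 0.597
[[-0.2272, 0.0001, 0.9738], [-0.9738, -0.0009, -0.2272], [0.0009, -1.0, 0.0003]]
j [ 0.144  0.342 -0.103  1.997  0.049  0.804 -1.787]
shift needed in tool axes mm [-4.6 98.6 -1.5] yaw of tool z -13.13
F in tool [-0.82 -0.14  0.9 ] tq [ 0.01 -0.01  0.  ]
```

View pics/s1c.png

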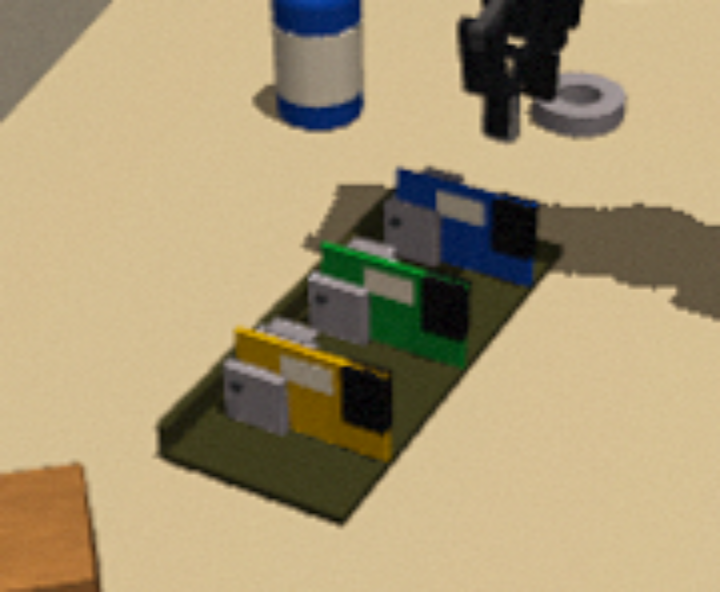

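The gripper hangs above the blue card, which is clear of it. I'll descend and close.

```bash
python3 -m handwheel '0.2 -0.0046 0 -0.0015 -0.2;0.2 0 0.02 0 0;0.2 0 0.02 0 0;0.2 0 0.02 0 0;0.2 0 0.02 0 0;0.2 0 0.01 0 0;0.2 0 0.007 0 0;0.2 0 0 0 0;0.2 0 0 0 0;0.2 0 0 0 0'
python3 -c "
from h import *
to(G['blue'])"
```

```text
t: 3.48
eef_pos: [0.5153, -0.0862, 0.0453]
tool_rot: [-0.442, 0.441, -0.552, 0.553]
contact_force: [-0.4, -0.0, -0.8]
gripper_width: 0.599
t 3.48 p [ 0.5153 -0.0862  0.0453] q [-0.4417  0.4408 -0.5521  0.553 ] F [-0.37 -0.05 -0.8 ] w 0.599
[[-0.2211, 0.0018, 0.9752], [-0.9753, -0.0002, -0.2211], [-0.0002, -1.0, 0.0018]]
j [ 0.123  0.492 -0.095  2.056  0.08   0.595 -1.821]
shift needed in tool axes mm [ 2.2  2.3 -0.7] yaw of tool z -12.77
F in tool [ 0.13  0.8  -0.35] tq [-0.01 -0.01  0.  ]
```

```bash
python3 -m handwheel '0.2 0.001 0 0 0;-0.3 0 0 0 0;-0.5 0 0 0 0;-0.6 0 0 0 0;-0.8 0 0 0 0;-1 0 0 0 0;-1 0 0 0 0;-1 0 0 0 0;-1 0 0 0 0;-1 0 0 0 0' 25
python3 -c "
from h import *
for i in range(3): to(G['blue'])" | grep -v '^\['
```

```text
t: 4.32
eef_pos: [0.5139, -0.0891, 0.0447]
tool_rot: [-0.44, 0.441, -0.552, 0.553]
contact_force: [-1.9, -5.1, 5.5]
gripper_width: 0.139
t 4.32 p [ 0.5139 -0.0891  0.0447] q [-0.4403  0.4415 -0.5523  0.5533] F [-1.89 -5.11  5.48] w 0.139
j [ 0.125  0.493 -0.093  2.057  0.082  0.596 -1.819]
shift needed in tool axes mm [-0.9  1.7  0. ] yaw of tool z -12.85
F in tool [ 5.41 -5.47 -0.7 ] tq [-0.21 -0.12 -1.04]
t 4.32 p [ 0.5139 -0.0891  0.0447] q [-0.4403  0.4415 -0.5523  0.5533] F [-1.89 -5.11  5.48] w 0.139
j [ 0.125  0.493 -0.093  2.057  0.082  0.596 -1.819]
shift needed in tool axes mm [-0.9  1.7  0. ] yaw of tool z -12.85
F in tool [ 5.41 -5.47 -0.7 ] tq [-0.21 -0.12 -1.04]
t 4.32 p [ 0.5139 -0.0891  0.0447] q [-0.4403  0.4415 -0.5523  0.5533] F [-1.89 -5.11  5.48] w 0.139
j [ 0.125  0.493 -0.093  2.057  0.082  0.596 -1.819]
shift needed in tool axes mm [-0.9  1.7  0. ] yaw of tool z -12.85
F in tool [ 5.41 -5.47 -0.7 ] tq [-0.21 -0.12 -1.04]
```

```bash
python3 -m handwheel '-1 0.001 -0.001 0 0;-1 0 0 0 0;-1 0 0 0 0;-1 0 0 0 0;-1 0 0 0 0;-1 0 0 0 0;-1 0 0 0 0;-1 0 0 0 0;-1 0 0 0 0;-1 0 0 0 0'
python3 -c "
from h import *
to(G['blue'])" | grep -v '^\['
```

```text
t: 5.15
eef_pos: [0.514, -0.0892, 0.0452]
tool_rot: [-0.441, 0.441, -0.552, 0.553]
contact_force: [1.6, -5.2, -3.2]
gripper_width: 0.137
t 5.15 p [ 0.514  -0.0892  0.0452] q [-0.4408  0.4413 -0.5524  0.553 ] F [ 1.64 -5.18 -3.16] w 0.137
j [ 0.127  0.492 -0.094  2.056  0.081  0.596 -1.817]
shift needed in tool axes mm [-1.   2.2 -0.1] yaw of tool z -12.82
F in tool [4.68 3.16 2.75] tq [ 0.37 -0.09 -0.89]
```

```bash
python3 -m handwheel '-1 0.001 0.0003 0 0;-1 0.001 0 0 0;-1 0 0 0 0;-1 0 0 0 0;-1 0 0 0 0;-1 0 0 0 0;-1 0 0 0 0;-1 0 0 0 0;-1 0 0 0 0;-1 0 0 0 0'
python3 -c "
from h import *
to(G['blue'])" | grep -v '^\['
```

```text
t: 5.98
eef_pos: [0.5139, -0.0895, 0.0451]
tool_rot: [-0.442, 0.441, -0.552, 0.552]
contact_force: [3.1, 1.6, -4.2]
gripper_width: 0.136
t 5.98 p [ 0.5139 -0.0895  0.0451] q [-0.4417  0.4412 -0.5524  0.5524] F [ 3.11  1.62 -4.16] w 0.136
j [ 0.13   0.492 -0.096  2.057  0.08   0.595 -1.813]
shift needed in tool axes mm [-1.3  2.1 -0.1] yaw of tool z -12.74
F in tool [-2.27  4.17  2.67] tq [ 0.47 -0.19  0.49]
```

```bash
python3 -m handwheel '-1 -0.0006 0.0004 -0.0004 0;-1 0 0 0 0;-1 0 0 0 0;-1 0 0 0 0;-1 0 0 0 0;-1 0 0 0 0;-1 0 0 0 0;-1 0 0 0 0;-1 0 0 0 0;-1 0 0 0 0'
python3 -c "
from h import *
to(G['blue'])" | grep -v '^\['
```

```text
t: 6.82
eef_pos: [0.5137, -0.0894, 0.0448]
tool_rot: [-0.441, 0.441, -0.552, 0.553]
contact_force: [4.4, -1.3, 1.4]
gripper_width: 0.14
t 6.82 p [ 0.5137 -0.0894  0.0448] q [-0.4415  0.4411 -0.5523  0.5527] F [ 4.42 -1.26  1.44] w 0.14
j [ 0.129  0.492 -0.095  2.058  0.08   0.594 -1.815]
shift needed in tool axes mm [-1.2  1.8  0.1] yaw of tool z -12.77
F in tool [ 0.25 -1.44  4.59] tq [ 0.98 -0.17  0.11]
```

```bash
python3 -m handwheel '-1 0 0 -0.0006 0;-1 0 0 0 0;-1 0 0 0 0;-1 0 0 0 0;-1 0 0 0 0;-1 0 0 0 0;-1 0 0 0 0;-1 0 0 0 0;-1 0 0 0 0;-1 0 0 0 0'
python3 -c "
from h import *
to(G['blue'])" | grep -v '^\['
```

```text
t: 7.65
eef_pos: [0.5137, -0.0894, 0.0448]
tool_rot: [-0.442, 0.441, -0.552, 0.553]
contact_force: [6.5, -1.1, -0.6]
gripper_width: 0.137
t 7.65 p [ 0.5137 -0.0894  0.0448] q [-0.4418  0.4408 -0.552   0.553 ] F [ 6.5  -1.09 -0.62] w 0.137
j [ 0.129  0.492 -0.095  2.058  0.08   0.593 -1.815]
shift needed in tool axes mm [-1.2  1.8  0.1] yaw of tool z -12.77
F in tool [-0.37  0.64  6.58] tq [ 1.32 -0.21  0.06]
```

```bash
python3 -m handwheel '-1 0 0 -0.0004 0;-1 0 0 0 0;-1 0 0 0 0;-1 0 0 0 0;-1 0 0 0 0;-1 0 0 0 0;-1 0 0 0 0;-1 0 0 0 0;-1 0 0 0 0;-1 0 0 0 0'
python3 -c "
from h import *
to(G['blue'])" | grep -v '^\['
```

```text
t: 8.48
eef_pos: [0.5137, -0.0894, 0.0448]
tool_rot: [-0.442, 0.441, -0.552, 0.553]
contact_force: [6.5, -1.7, -2.0]
gripper_width: 0.138
t 8.48 p [ 0.5137 -0.0894  0.0448] q [-0.4419  0.4406 -0.5518  0.5532] F [ 6.5  -1.71 -1.95] w 0.138
j [ 0.129  0.492 -0.095  2.059  0.081  0.592 -1.815]
shift needed in tool axes mm [-1.2  1.8  0.1] yaw of tool z -12.78
F in tool [0.23 1.97 6.71] tq [ 1.55 -0.2   0.08]
```

```bash
python3 -m handwheel '-1 0 0.0001 -0.0002 0;-1 0 0 0 0;-1 0 0 0 0;-1 0 0 0 0;-1 0 0 0 0;-1 0 0 0 0;-1 0 0 0 0;-1 0 0 0 0;-1 0 0 0 0;-1 0 0 0 0'
python3 -c "
from h import *
to(G['blue'])" | grep -v '^\['
```

```text
t: 9.32
eef_pos: [0.5138, -0.0894, 0.0448]
tool_rot: [-0.442, 0.44, -0.552, 0.553]
contact_force: [7.6, -2.3, -2.1]
gripper_width: 0.137
t 9.32 p [ 0.5138 -0.0894  0.0448] q [-0.442   0.4405 -0.5517  0.5533] F [ 7.58 -2.26 -2.11] w 0.137
j [ 0.129  0.492 -0.095  2.059  0.081  0.591 -1.815]
shift needed in tool axes mm [-1.2  1.8  0.1] yaw of tool z -12.78
F in tool [0.52 2.13 7.89] tq [ 1.57 -0.25  0.03]
```

Blue held a steady 7.9 N without sliding, so its clip is sound. I'll release it and go to green.

```bash
python3 -m handwheel '-1 0 0 0.0014 0;-0.2 0 0 0 0;0 0 0 0 0;0 0 0 0 0;0 0 0 0 0;0 0 -0.02 0 0;0 0 -0.02 0 0;0 0 -0.02 0 0;0 -0.02 0 0 0;0 -0.03 0 0 0'
python3 -m handwheel '0 -0.03 0 0 0;0 -0.02 0 0 0;0 0 0 0 0;0 0 0.02 0 0;0 0 0.02 0 0;0 0 0.02 0 0;0 0 0 0 0;0 0 0 0 0;0 0 0 0 0;0 0 0 0 0'
python3 -c "
from h import *
G['green']=[.5356,.0083,.0448];to(G['green'])
c=cam('side','s2');f=c['frame'][150:310,200:380,::-1];cv2.imwrite('pics/s2c.png',cv2.resize(f,None,fx=4,fy=3.7))" | grep -v '^\['
```

```text
t: 10.15
eef_pos: [0.5244, -0.0435, 0.1056]
tool_rot: [-0.439, 0.44, -0.553, 0.555]
contact_force: [1.1, 1.2, -0.3]
gripper_width: 0.499
t: 10.98
eef_pos: [0.5364, 0.0081, 0.0457]
tool_rot: [-0.442, 0.441, -0.552, 0.553]
contact_force: [0.6, -0.3, 0.4]
gripper_width: 0.498
t 10.98 p [0.5364 0.0081 0.0457] q [-0.4417  0.4407 -0.5522  0.5529] F [ 0.59 -0.27  0.43] w 0.498
j [-0.041  0.509 -0.114  2.022  0.097  0.614 -2.013]
shift needed in tool axes mm [-0.   0.9 -0.8] yaw of tool z -12.79
F in tool [ 0.13 -0.43  0.64] tq [-0.03 -0.06  0.04]
```

View pics/s2c.png

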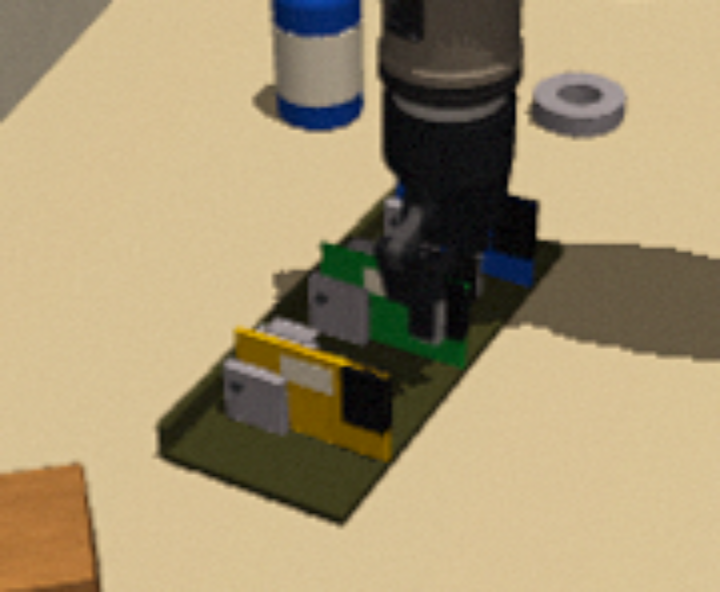

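The fingers straddle green's grip block and blue is still in place. I'll close now.

```bash
python3 -m handwheel '-0.3 0 0 0 0;-0.5 0 0 0 0;-0.7 0 0 0 0;-1 0 0 0 0;-1 0 0 0 0;-1 0 0 0 0;-1 0 0 0 0;-1 0 0 0 0;-1 0 0 0 0;-1 0 0 0 0' 25
python3 -c "
from h import *
to([.5356,.0083,.0448])" | grep -v '^\['
```

```text
t: 11.87
eef_pos: [0.5358, 0.0081, 0.045]
tool_rot: [-0.441, 0.441, -0.552, 0.553]
contact_force: [-1.3, -1.1, 6.1]
gripper_width: 0.132
t 11.87 p [0.5358 0.0081 0.045 ] q [-0.4414  0.4413 -0.5523  0.5526] F [-1.28 -1.14  6.07] w 0.132
j [-0.041  0.51  -0.114  2.023  0.097  0.614 -2.013]
shift needed in tool axes mm [-0.1  0.2 -0.3] yaw of tool z -12.76
F in tool [ 1.4  -6.07 -0.99] tq [-0.23 -0.15 -0.14]
```

```bash
python3 -m handwheel '-1 0.0003 -0.0007 0 0;-1 0 0 0 0;-1 0 0 0 0;-1 0 0 -0.0003 0;-1 0 0 0 0;-1 0 0 0 0;-1 0 0 0 0;-1 0 0 0 0;-1 0 0 0 0;-1 0 0 0 0'
python3 -c "
from h import *
to([.5356,.0083,.0448])" | grep -v '^\['
```

```text
t: 12.7
eef_pos: [0.5358, 0.0081, 0.0452]
tool_rot: [-0.442, 0.441, -0.552, 0.553]
contact_force: [5.2, -1.2, -7.0]
gripper_width: 0.139
t 12.7 p [0.5358 0.0081 0.0452] q [-0.4417  0.441  -0.5523  0.5527] F [ 5.2  -1.17 -6.95] w 0.139
j [-0.041  0.509 -0.114  2.023  0.097  0.613 -2.013]
shift needed in tool axes mm [-0.2  0.4 -0.3] yaw of tool z -12.76
F in tool [-0.    6.96  5.32] tq [ 0.94 -0.18  0.33]
```

```bash
python3 -m handwheel '-1 0 0.0004 0 0;-1 0 0 0 0;-1 0 0 0 0;-1 0 0 -0.0003 0;-1 0 0 0 0;-1 0 0 0 0;-1 0 0 0 0;-1 0 0 0 0;-1 0 0 0 0;-1 0 0 0 0'
python3 -c "
from h import *
to([.5356,.0083,.0448])" | grep -v '^\['
```

```text
t: 13.53
eef_pos: [0.5358, 0.0081, 0.045]
tool_rot: [-0.442, 0.441, -0.552, 0.553]
contact_force: [4.9, -0.3, -3.4]
gripper_width: 0.134
t 13.53 p [0.5358 0.0081 0.045 ] q [-0.4418  0.4408 -0.5522  0.5528] F [ 4.94 -0.3  -3.36] w 0.134
j [-0.041  0.509 -0.114  2.024  0.097  0.612 -2.013]
shift needed in tool axes mm [-0.2  0.2 -0.2] yaw of tool z -12.77
F in tool [-0.8   3.37  4.88] tq [ 1.02 -0.15  0.29]
```

```bash
python3 -m handwheel '-1 -0.0001 0.0003 -0.0004 0;-1 0 0 0 0;-1 0 0 0 0;-1 0 0 -0.0003 0;-1 0 0 0 0;-1 0 0 0 0;-1 0 0 0 0;-1 0 0 0 0;-1 0 0 0 0;-1 0 0 0 0'
python3 -c "
from h import *
to([.5356,.0083,.0448])" | grep -v '^\['
```

```text
t: 14.37
eef_pos: [0.5358, 0.0081, 0.045]
tool_rot: [-0.442, 0.44, -0.552, 0.553]
contact_force: [7.3, -0.9, -3.2]
gripper_width: 0.133
t 14.37 p [0.5358 0.0081 0.045 ] q [-0.442   0.4405 -0.5519  0.5532] F [ 7.29 -0.89 -3.25] w 0.133
j [-0.041  0.509 -0.114  2.025  0.097  0.61  -2.014]
shift needed in tool axes mm [-0.2  0.2 -0.2] yaw of tool z -12.78
F in tool [-0.74  3.27  7.3 ] tq [ 1.25 -0.23  0.13]
```

```bash
python3 -m handwheel '-1 -0.0001 0.0002 -0.0002 0;-1 0 0 0 0;-1 0 0 0 0;-1 0 0 0 0;-1 0 0 0 0;-1 0 0 0 0;-1 0 0 0 0;-1 0 0 0 0;-1 0 0 0 0;-1 0 0 0 0'
python3 -c "
from h import *
to([.5356,.0083,.0448])" | grep -v '^\['
```

```text
t: 15.2
eef_pos: [0.5358, 0.0081, 0.045]
tool_rot: [-0.442, 0.44, -0.552, 0.553]
contact_force: [6.5, -1.3, -1.3]
gripper_width: 0.131
t 15.2 p [0.5358 0.0081 0.045 ] q [-0.4421  0.4403 -0.5518  0.5533] F [ 6.55 -1.28 -1.29] w 0.131
j [-0.041  0.509 -0.113  2.025  0.097  0.61  -2.014]
shift needed in tool axes mm [-0.1  0.2 -0.3] yaw of tool z -12.79
F in tool [-0.2   1.31  6.66] tq [ 1.23 -0.17  0.09]
```

```bash
python3 -m handwheel '-1 0 0.0001 -0.0003 0;-1 0 0 0 0;-1 0 0 0 0;-1 0 0 0 0;-1 0 0 0 0;-1 0 0 0 0;-1 0 0 0 0;-1 0 0 0 0;-1 0 0 0 0;-1 0 0 0 0'
python3 -c "
from h import *
to([.5356,.0083,.0448])" | grep -v '^\['
```

```text
t: 16.03
eef_pos: [0.5358, 0.0081, 0.045]
tool_rot: [-0.442, 0.44, -0.552, 0.553]
contact_force: [7.6, -1.2, -2.1]
gripper_width: 0.139
t 16.03 p [0.5358 0.0081 0.045 ] q [-0.4422  0.4402 -0.5517  0.5535] F [ 7.59 -1.21 -2.13] w 0.139
j [-0.042  0.509 -0.113  2.025  0.098  0.609 -2.015]
shift needed in tool axes mm [-0.2  0.2 -0.2] yaw of tool z -12.79
F in tool [-0.5   2.16  7.66] tq [ 1.3  -0.21  0.05]
```

Green also held, at 7.7 N with no movement, so its clip is sound. Next I'll tug yellow.

```bash
python3 -m handwheel '-1 0 0 0.0015 0;-0.2 0 0 0 0;0 0 0 0 0;0 0 0 0 0;0 0 0 0 0;0 0 -0.02 0 0;0 0 -0.02 0 0;0 0 -0.02 0 0;0 -0.02 0 0 0;0 -0.03 0 0 0'
python3 -m handwheel '0 -0.03 0 0 0;0 -0.02 0 0 0;0 0 0 0 0;0 0 0.02 0 0;0 0 0.02 0 0;0 0 0.02 0 0;0 0 0 0 0;0 0 0 0 0;0 0 0 0 0;0 0 0 0 0'
python3 -c "
from h import *
to([.5578,.1054,.045])
c=cam('side','s3');f=c['frame'][150:310,200:380,::-1];cv2.imwrite('pics/s3c.png',cv2.resize(f,None,fx=4,fy=3.7))" | grep -v '^\['
```

```text
t: 16.87
eef_pos: [0.5466, 0.0538, 0.1054]
tool_rot: [-0.44, 0.44, -0.553, 0.555]
contact_force: [-0.7, 0.1, -0.2]
gripper_width: 0.503
t: 17.7
eef_pos: [0.5583, 0.1057, 0.0455]
tool_rot: [-0.442, 0.441, -0.552, 0.553]
contact_force: [0.4, -0.4, -0.3]
gripper_width: 0.502
t 17.7 p [0.5583 0.1057 0.0455] q [-0.4418  0.4406 -0.5523  0.5529] F [ 0.4  -0.43 -0.33] w 0.502
j [-0.198  0.548 -0.127  1.947  0.11   0.652 -2.188]
shift needed in tool axes mm [ 0.4  0.5 -0.4] yaw of tool z -12.79
F in tool [0.33 0.33 0.48] tq [-0.04  0.02 -0.02]
```

View pics/s3c.png

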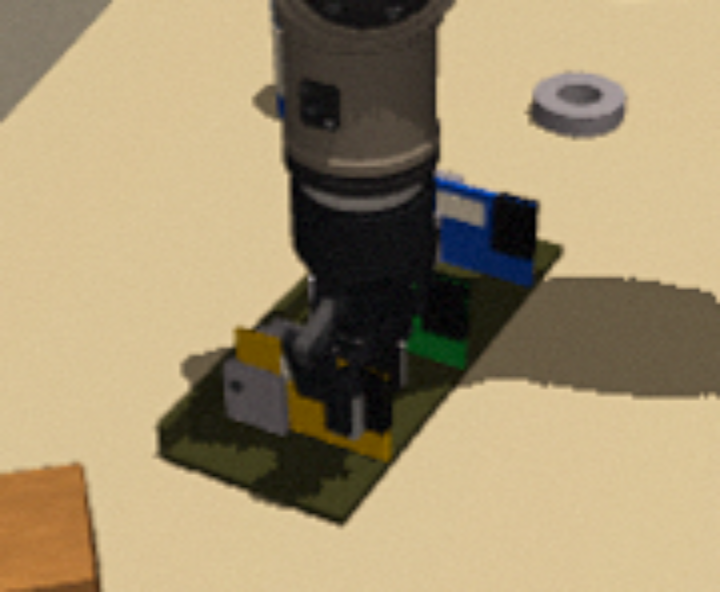

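The fingers straddle yellow's block, and green and blue are where they were. I'll close on it and relax the vertical load.

```bash
python3 -m handwheel '-0.3 0.0002 0 0 0;-0.5 0 0 0 0;-0.7 0 0 0 0;-1 0 0 0 0;-1 0 0 0 0;-1 0 0 0 0;-1 0 -0.0004 0 0;-1 0 0 0 0;-1 0 0 0 0;-1 0 0 0 0' 25
python3 -c "
from h import *
to([.5578,.1054,.045])" | grep -v '^\['
```

```text
t: 18.58
eef_pos: [0.5576, 0.1058, 0.0447]
tool_rot: [-0.442, 0.441, -0.552, 0.552]
contact_force: [0.1, 1.0, 1.7]
gripper_width: 0.133
t 18.58 p [0.5576 0.1058 0.0447] q [-0.4416  0.4412 -0.5524  0.5525] F [0.1  1.02 1.69] w 0.133
j [-0.198  0.549 -0.128  1.947  0.109  0.652 -2.188]
shift needed in tool axes mm [ 0.3 -0.3  0.3] yaw of tool z -12.75
F in tool [-1.02 -1.69 -0.13] tq [ 0.04 -0.03  0.14]
```

```bash
python3 -m handwheel '-1 -0.0002 -0.0001 -0.0005 0;-1 0 0 0 0;-1 0 0 -0.0004 0;-1 0 0 0 0;-1 0 0 -0.0002 0;-1 0 0 0 0;-1 0 0 0 0;-1 0 0 0 0;-1 0 0 0 0;-1 0 0 0 0'
python3 -c "
from h import *
to([.5576,.1058,.0447])" | grep -v '^\['
```

```text
t: 19.42
eef_pos: [0.5563, 0.106, 0.0447]
tool_rot: [-0.441, 0.441, -0.552, 0.552]
contact_force: [2.0, 0.1, 0.7]
gripper_width: 0.137
t 19.42 p [0.5563 0.106  0.0447] q [-0.4414  0.4413 -0.5525  0.5525] F [2.04 0.15 0.67] w 0.137
j [-0.199  0.547 -0.128  1.95   0.11   0.651 -2.189]
shift needed in tool axes mm [-0.1 -0.   1.3] yaw of tool z -12.76
F in tool [-0.6  -0.67  1.95] tq [ 0.36 -0.07  0.25]
```

Yellow slides: it moved 1.3 mm at about 2 N, so its clip is the weak one. I'll pull it straight out.

```bash
python3 -m handwheel '-1 0 0 -0.003 0;-1 0 0 -0.003 0;-1 0 0 -0.003 0;-1 0 0 -0.003 0;-1 0 0 -0.003 0;-1 0 0 -0.003 0;-1 0 0 -0.003 0;-1 0 0 -0.003 0;-1 0 0 0 0;-1 0 0 0 0' 40
python3 -c "
from h import *
to([.5576,.1058,.0447])" | grep -v '^\['
```

```text
t: 20.25
eef_pos: [0.5321, 0.1115, 0.0447]
tool_rot: [0.441, -0.442, 0.553, -0.552]
contact_force: [-2.8, 0.9, 4.5]
gripper_width: 0.137
t 20.25 p [0.5321 0.1115 0.0447] q [ 0.441  -0.4418  0.5527 -0.5522] F [-2.78  0.94  4.46] w 0.137
j [-0.218  0.521 -0.13   2.002  0.11   0.626 -2.214]
shift needed in tool axes mm [-0.1 -0.  26.1] yaw of tool z -12.75
F in tool [-0.3  -4.46 -2.92] tq [-0.25 -0.11  0.19]
```

```bash
python3 -m handwheel '-1 0 -0.0004 -0.003 0;-1 0 0 -0.003 0;-1 0 0 -0.003 0;-1 0 0 -0.003 0;-1 0 0 -0.003 0;-1 0 0 -0.005 0;-1 0 -0.01 -0.005 0;-1 0 -0.02 0 0;-1 0 -0.02 0 0;-1 0 -0.02 0 0'
python3 - <<'E'
from h import *
to([.5576,.1058,.0447])
for n in ('side','top'):
    c=cam(n,n+'4');np.save(n+'4.npy',cloud(c))
    f=c['frame'][:,:,::-1];f=f[150:390,200:400] if n=='side' else f[150:300,90:350]
    cv2.imwrite(f'pics/{n}4c.png',cv2.resize(f,None,fx=2.4 if n=='side' else 3,fy=2.4 if n=='side' else 3,interpolation=cv2.INTER_CUBIC))
E
```

```text
t: 21.08
eef_pos: [0.5076, 0.1168, 0.1163]
tool_rot: [0.441, -0.442, 0.553, -0.552]
contact_force: [0.6, -0.4, -0.5]
gripper_width: 0.134
t 21.08 p [0.5076 0.1168 0.1163] q [ 0.441  -0.4418  0.5526 -0.5523] F [ 0.65 -0.39 -0.46] w 0.134
[[-0.2207, -0.001, 0.9753], [-0.9753, -0.0003, -0.2207], [0.0005, -1.0, -0.0009]]
j [-0.223  0.379 -0.149  2.017  0.081  0.752 -2.214]
shift needed in tool axes mm [-0.4 71.5 51.3] yaw of tool z -12.75
F in tool [0.24 0.46 0.72] tq [-0.03  0.02  0.02]
```

View pics/side4c.png

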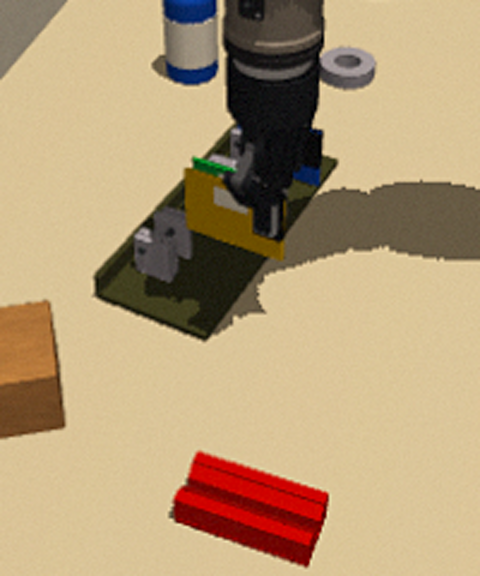

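View pics/top4c.png

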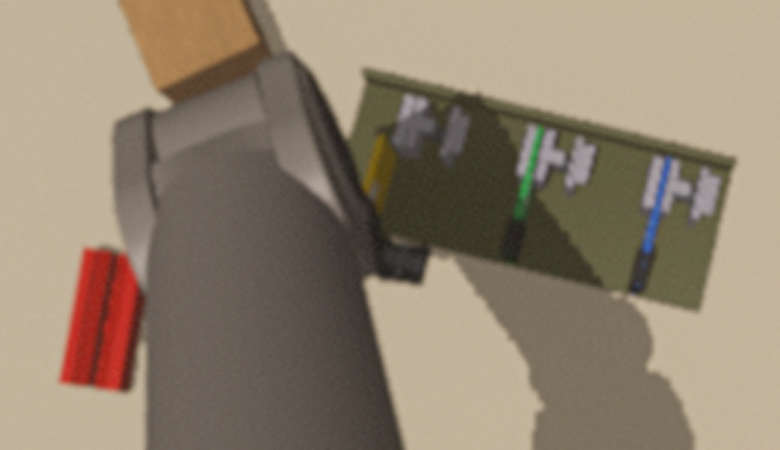

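Yellow is free and lifted. Green and blue are still in place, and the stand is visible at (250,510) in the side crop. I'll carry the card over it.

```bash
python3 -m handwheel '-1 0 -0.005 0 -3.4;-1 0 0 0 -3.35;-1 -0.021 0 -0.0097 0;-1 -0.021 0 -0.0097 0;-1 -0.021 0 -0.0097 0;-1 -0.021 0 -0.0097 0;-1 -0.021 0 -0.0097 0;-1 -0.021 0 -0.0097 0;-1 -0.021 0 -0.0097 0;-1 -0.021 0 -0.0097 0'
python3 -m handwheel '-1 -0.021 0 -0.0097 0;-1 -0.021 0 -0.0097 0;-1 0 0 0 0;-1 0 0 0 0;-1 0 0 0 0;-1 0 0.02 0 0;-1 0 0.015 0 0;-1 0 0 0 0;-1 0 0 0 0;-1 0 0 0 0'
python3 - <<'E'
from h import *
to([.4328,.3358,.0407])
for n in ('side','top'):
    c=cam(n,n+'5');np.save(n+'5.npy',cloud(c))
    f=c['frame'][:,:,::-1];f=f[270:400,240:380] if n=='side' else f[200:310,70:200]
    cv2.imwrite(f'pics/{n}5c.png',cv2.resize(f,None,fx=4.5,fy=4.5,interpolation=cv2.INTER_CUBIC))
    W=cloud(c);hsv=cv2.cvtColor(c['frame'],cv2.COLOR_RGB2HSV)
    m=(hsv[...,0]>=18)&(hsv[...,0]<=34)&(hsv[...,1]>150)&(W[...,1]>.28)&(W[...,1]<.4)&(W[...,2]>.04)&(W[...,2]<.14)&(W[...,0]>.4)&(W[...,0]<.58)
    p=W[m]
    if len(p)>20:
        c0=p.mean(0);u=np.linalg.svd(p[:,:2]-c0[:2])[2][0];u*=np.sign(u[0]);print(n,len(p),np.round(c0*1000,1),'ang',np.degrees(np.arctan2(u[1],u[0])),np.round(np.percentile(p,[2,98],axis=0)*1000,1))
E
```

```text
t: 22.02
eef_pos: [0.4477, 0.2925, 0.1197]
tool_rot: [-0.473, 0.474, -0.526, 0.526]
contact_force: [1.0, 0.5, 0.0]
gripper_width: 0.137
t: 22.85
eef_pos: [0.4347, 0.3352, 0.0857]
tool_rot: [-0.473, 0.473, -0.526, 0.526]
contact_force: [0.7, 0.3, -0.3]
gripper_width: 0.133
t 22.85 p [0.4347 0.3352 0.0857] q [-0.4729  0.4726 -0.5257  0.526 ] F [ 0.68  0.26 -0.35] w 0.133
[[-0.1061, 0.0005, 0.9944], [-0.9944, 0.0, -0.1061], [-0.0001, -1.0, 0.0005]]
j [-0.594  0.468 -0.222  1.968  0.152  0.721 -2.584]
shift needed in tool axes mm [-0.4 45.  -2. ] yaw of tool z -6.09
F in tool [-0.33  0.35  0.65] tq [-0.03  0.06  0.01]
side 897 [481.2 331.5  83.8] ang -6.150111433922167 [[421.4 326.5  52.8]
 [519.3 338.4 122.2]]
top 263 [486.9 329.   88.1] ang -5.928693676693469 [[451.9 325.4  56.9]
 [516.1 333.6 122.7]]
```

View pics/side5c.png

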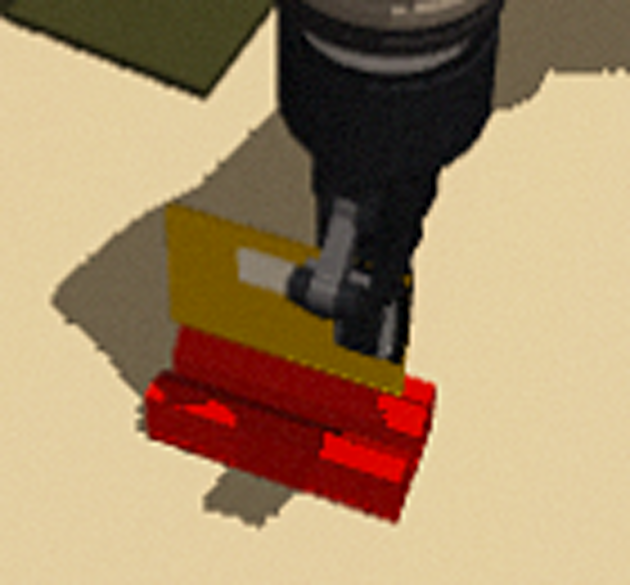

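View pics/top5c.png

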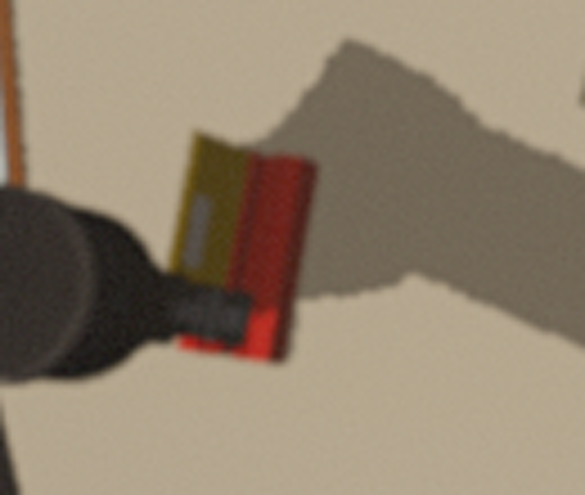

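The card hangs over the slot, parallel to it within about 0.1°, and roughly 1 mm too far toward -y. I'll shift it by 0.8 mm and lower it into the flare.

```bash
python3 -m handwheel '-1 -0.0008 0 -0.0015 0;-1 0 0.008 0 0;-1 0 0.008 0 0;-1 0 0.006 0 0;-1 0 0.004 0 0;-1 0 0.003 0 0;-1 0 0 0 0;-1 0 0 0 0;-1 0 0 0 0;-1 0 0 0 0'
python3 - <<'E'
from h import *
to([.4328,.336,.0407])
E
python3 -m handwheel '-1 0 0.0015 0 0;-1 0 0.0015 0 0;-1 0 0.001 0 0;-1 0 0.001 0 0;-1 0 0 0 0;-1 0 0 0 0;-1 0 0 0 0;-1 0 0 0 0;-1 0 0 0 0;-1 0 0 0 0'
python3 - <<'E'
from h import *
to([.4328,.336,.0407])
E
```

```text
t: 23.78
eef_pos: [0.4329, 0.337, 0.0564]
tool_rot: [-0.473, 0.473, -0.526, 0.526]
contact_force: [0.5, -0.4, -1.0]
gripper_width: 0.133
t 23.78 p [0.4329 0.337  0.0564] q [-0.4733  0.4728 -0.5255  0.5256] F [ 0.53 -0.36 -1.04] w 0.133
[[-0.1048, 0.0005, 0.9945], [-0.9945, 0.0004, -0.1048], [-0.0005, -1.0, 0.0005]]
j [-0.607  0.513 -0.213  1.983  0.169  0.662 -2.603]
shift needed in tool axes mm [ 1.  15.7  0. ] yaw of tool z -6.02
F in tool [0.31 1.04 0.56] tq [ 0.03 -0.   -0.05]
t: 24.62
eef_pos: [0.4327, 0.3368, 0.0512]
tool_rot: [-0.473, 0.473, -0.526, 0.526]
contact_force: [-0.4, -0.2, -1.3]
gripper_width: 0.136
t 24.62 p [0.4327 0.3368 0.0512] q [-0.4731  0.473  -0.5255  0.5256] F [-0.36 -0.25 -1.32] w 0.136
[[-0.1048, 0.0001, 0.9945], [-0.9945, 0.0001, -0.1048], [-0.0001, -1.0, 0.0001]]
j [-0.609  0.521 -0.211  1.985  0.172  0.652 -2.605]
shift needed in tool axes mm [ 0.8 10.5  0.1] yaw of tool z -6.02
F in tool [ 0.29  1.32 -0.33] tq [-0.   -0.01  0.  ]
```

No contact force, and the lower edge is about 16.5 mm above the table, already inside the slot. I'll keep lowering gently.

```bash
python3 -m handwheel '-1 0 0.0015 0 0;-1 0 0.0015 0 0;-1 0 0.0015 0 0;-1 0 0.0015 0 0;-1 0 0.001 0 0;-1 0 0.001 0 0;-1 0 0 0 0;-1 0 0 0 0;-1 0 0 0 0;-1 0 0 0 0'
python3 - <<'E'
from h import *
to([.4328,.336,.0407])
E
python3 -m handwheel '-1 0 0.001 0 0;-1 0 0 0 0;-1 0 0 0 0;-1 0 0.0006 0 0;-1 0 0 0 0;-1 0 0 0 0;-1 0 0 0 0;-1 0 0 0 0;-1 0 0 0 0;-1 0 0 0 0'
python3 - <<'E'
from h import *
to([.4328,.336,.0407])
E
```

```text
t: 25.45
eef_pos: [0.4327, 0.3368, 0.0432]
tool_rot: [-0.473, 0.473, -0.526, 0.526]
contact_force: [0.2, 0.5, -0.7]
gripper_width: 0.135
t 25.45 p [0.4327 0.3368 0.0432] q [-0.4731  0.473  -0.5255  0.5256] F [ 0.18  0.5  -0.7 ] w 0.135
[[-0.1048, 0.0001, 0.9945], [-0.9945, 0.0001, -0.1048], [-0.0001, -1.0, 0.0001]]
j [-0.612  0.534 -0.207  1.989  0.177  0.636 -2.609]
shift needed in tool axes mm [0.8 2.5 0.2] yaw of tool z -6.02
F in tool [-0.52  0.7   0.12] tq [-0.03  0.   -0.01]
t: 26.28
eef_pos: [0.4326, 0.3368, 0.0415]
tool_rot: [-0.473, 0.473, -0.526, 0.526]
contact_force: [0.3, 0.4, -0.9]
gripper_width: 0.135
t 26.28 p [0.4326 0.3368 0.0415] q [-0.4731  0.4731 -0.5255  0.5255] F [ 0.26  0.43 -0.92] w 0.135
[[-0.1048, 0.0, 0.9945], [-0.9945, 0.0, -0.1048], [-0.0, -1.0, 0.0]]
j [-0.612  0.536 -0.207  1.989  0.178  0.633 -2.61 ]
shift needed in tool axes mm [0.8 0.8 0.2] yaw of tool z -6.01
F in tool [-0.46  0.92  0.21] tq [-0.01 -0.04 -0.02]
```

```bash
python3 -m handwheel '-1 0 0.0004 0 0;-1 0 0 0 0;-1 0 0 0 0;-1 0 0.0004 0 0;-1 0 0 0 0;-1 0 0 0 0;-1 0 0 0 0;-1 0 0 0 0;-1 0 0 0 0;-1 0 0 0 0'
python3 -m handwheel '-1 0 0.0004 0 0;-1 0 0 0 0;-1 0 0 0 0;-1 0 0 0 0;-1 0 0 0 0;-1 0 0 0 0;-1 0 0 0 0;-1 0 0 0 0;-1 0 0 0 0;-1 0 0 0 0'
python3 - <<'E'
from h import *
to([.4328,.336,.0407])
E
```

```text
t: 27.12
eef_pos: [0.4327, 0.3368, 0.0408]
tool_rot: [0.473, -0.473, 0.526, -0.526]
contact_force: [-0.6, -0.3, 0.5]
gripper_width: 0.132
t: 27.95
eef_pos: [0.4327, 0.3369, 0.0408]
tool_rot: [-0.473, 0.473, -0.525, 0.526]
contact_force: [-1.6, -1.7, 5.4]
gripper_width: 0.138
t 27.95 p [0.4327 0.3369 0.0408] q [-0.4732  0.473  -0.5255  0.5256] F [-1.59 -1.72  5.39] w 0.138
[[-0.1047, 0.0002, 0.9945], [-0.9945, 0.0001, -0.1047], [-0.0001, -1.0, 0.0002]]
j [-0.613  0.538 -0.206  1.99   0.179  0.631 -2.611]
shift needed in tool axes mm [0.8 0.1 0.2] yaw of tool z -6.01
F in tool [ 1.88 -5.39 -1.4 ] tq [-0.25  0.03 -0.27]
```

The card touched the floor at TCP z = 40.8 mm, as computed (40.7). I'll relax, open and withdraw upward.

```bash
python3 -m handwheel '-1 0 -0.0004 0 0;-1 0 0 0 0;-0.7 0 0 0 0;-0.6 0 0 0 0;-0.4 0 0 0 0;-0.2 0 0 0 0;0 0 0 0 0;0 0 0 0 0;0 0 -0.005 0 0;0 0 -0.01 0 0' 20
python3 -m handwheel '0 0 -0.02 0 0;0 0 -0.02 0 0;0 0 -0.02 0 0;0 0 -0.02 0 0;0 0 -0.02 0 0;0 0.03 -0.02 -0.01 0;0 0.03 0 -0.01 0;0 0.03 0 0 0;0 0.03 0 0 0;0 0.03 0 0 0'
python3 -m handwheel '0 0.03 -0.01 0 0;0 0.03 -0.01 0 0;0 0.03 0 0 0;0 0.03 0 0 0;0 0.03 0 0 0;0 0 0 0 0;0 0 0 0 0;0 0 0 0 0;0 0 0 0 0;0 0 0 0 0'
python3 - <<'E'
from h import *
st()
for n in ('side','top'):
    c=cam(n,n+'6')
    f=c['frame'][:,:,::-1];f=f[150:400,230:400] if n=='side' else f[150:300,90:350]
    cv2.imwrite(f'pics/{n}6c.png',cv2.resize(f,None,fx=2.4 if n=='side' else 3,fy=2.4 if n=='side' else 3,interpolation=cv2.INTER_CUBIC))
    W=cloud(c);hsv=cv2.cvtColor(c['frame'],cv2.COLOR_RGB2HSV)
    m=(hsv[...,0]>=18)&(hsv[...,0]<=34)&(hsv[...,1]>150)&(W[...,1]>.28)&(W[...,1]<.4)&(W[...,2]>.028)&(W[...,2]<.14)&(W[...,0]>.4)&(W[...,0]<.58)
    p=W[m]
    if len(p)>20:
        c0=p.mean(0);u=np.linalg.svd(p[:,:2]-c0[:2])[2][0];u*=np.sign(u[0]);print(n,len(p),np.round(c0*1000,1),'ang',np.degrees(np.arctan2(u[1],u[0])),np.round(np.percentile(p,[1,99],axis=0)*1000,1))
E
```

```text
t: 28.78
eef_pos: [0.432, 0.3362, 0.0553]
tool_rot: [-0.472, 0.474, -0.526, 0.526]
contact_force: [0.5, 0.1, 0.0]
gripper_width: 0.502
t: 29.62
eef_pos: [0.3967, 0.1886, 0.1768]
tool_rot: [-0.474, 0.473, -0.525, 0.526]
contact_force: [0.6, -0.0, -0.1]
gripper_width: 0.501
t: 30.45
eef_pos: [0.3816, 0.0416, 0.1959]
tool_rot: [-0.474, 0.473, -0.525, 0.525]
contact_force: [0.3, -0.3, -0.2]
gripper_width: 0.497
t 30.45 p [0.3816 0.0416 0.1959] q [-0.4738  0.4735 -0.525   0.5251] F [ 0.27 -0.26 -0.23] w 0.497
[[-0.1027, 0.0004, 0.9947], [-0.9947, 0.0003, -0.1027], [-0.0003, -1.0, 0.0003]]
j [-0.183  0.038 -0.09   2.235  0.004  0.868 -1.95 ]
side 603 [479.8 332.8  56.3] ang -5.689570844404922 [[421.6 327.3  28.6]
 [517.2 340.8  78.2]]
top 179 [485.6 330.7  59.2] ang -8.284438874076612 [[448.5 325.6  29.1]
 [515.7 354.4  78.9]]
```

View pics/side6c.png

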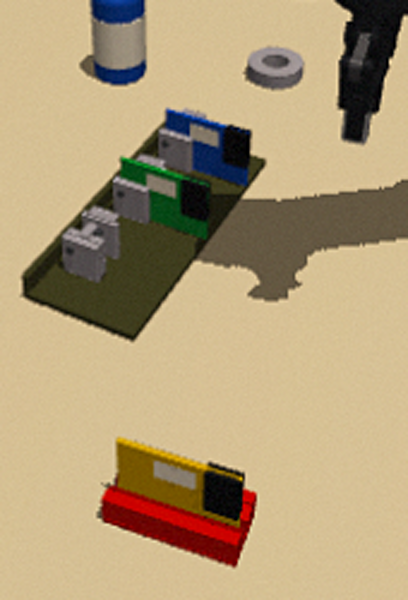

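View pics/top6c.png

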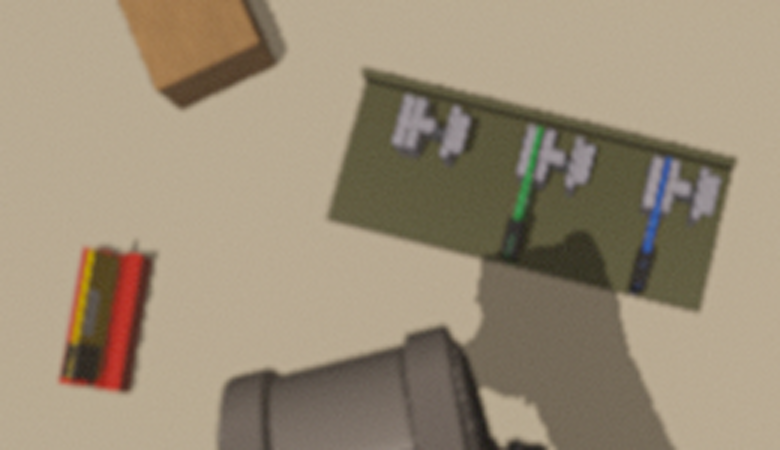

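Yellow stands upright in the slot at (180,490) in the side crop. Green and blue are still in their clips, and nothing else has moved.

```bash
python3 -c "
from station import bot
print(bot.hand_in())"
```

```text
the job is handed in; nothing more can be done
None
```

The left clip, holding the yellow card, was the weak one. Yellow now stands in the red repair stand, and the job was handed in at about 30.5 s of the 61 s allowed.

- **Tugs:** I pulled each card straight out after easing off most of the side load. Blue (right clip) held 7.9 N and green (middle clip) held 7.7 N, both without measurable movement, so I released them in place. Yellow slid at about 2 N.
- **Placing:** I drew yellow straight out, carried it over and lowered it into the slot. It met no resistance until the floor, where the tool stood at 40.8 mm against 40.7 mm computed. The contact force there was about 5 N, and I eased off before letting go.
- **Last checks:** Both pictures show yellow upright in the slot, green and blue still in their clips, and the carton and bearing, plus the part of the bottle in view, undisturbed. The gripper is clear, with a force reading near zero.
- **Disagreements:** The two cameras gave the placed card's angle as -5.7° and -8.3°, with the stand at -6.0°. I put the -8.3° down to stray pixels in the top view. The depth reading of the card's top edge was about 78 mm against 76 mm expected. That is close to the camera tolerance, so I relied on the floor contact for height.

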